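# Put the forming blocks back in their tray

### The arm

A 6-joint arm with a two-finger parallel gripper is mounted at the origin on the work surface. World frame = base frame: x ahead of the robot, y to its left, z up, the work surface at z = 0. Lengths are in m, angles in rad, forces in N, time in s.
With the tool pointing down it reaches from about 0.4 to 0.825 m from the base axis. Payload 7 kg.
Tool frame: the origin (TCP) lies on the centre line of the jaws, within the pads' length; the fingertips stand tip_reach ahead of it and the grasp point (between the pads) is the TCP (tip_reach is the distance from the TCP to the fingertips, in m); z points along the fingers, y is the line along which they close (so a half turn about z gives the same grasp; the last joint's range is limited). The gripper opens to 88 mm and grips with 3 to 60 N. Pads are 19 mm wide; open, the fingers measure 130 mm over their backs; the gripper's body (78 mm by 193 mm) begins 47 mm behind the grasp point.
Start: joints at [-0.835, 0.359, 0.012, 0, -1.224, -0.288], TCP at [0.292, -0.608, 0.246] pointing down, gripper open.
Joint ranges: [-3.07, 3.07], [-1.43, 2.12], [-1.02, 1.25], [-3.03, 1.67], [-3.05, -0], [-3.03, 3.03]. Speed limits (rad/s): [2.39, 2.39, 3.01, 3.14, 3.14, 3.14].

### API

Orientations are given as [roll, pitch, yaw] about the fixed x, y, z axes, in that order (R = Rz(yaw) Ry(pitch) Rx(roll)).
In Python, from station import get_state, grab_frame, calibration, job_done, find_in, mark_of, tip_reach gives the robot as it stands.
- The arm moves only by the shell command python3 -m handwheel 'ROWS' [OPENING] [FORCE]. ROWS is JSON, a list of rows, each an object with "delta_pos": the shift along the world's x, y, z in units of 30 mm (1.0 is 30 mm), a list of three; "dr": the turn, a rotation vector about the world's x, y, z in degrees, a list of three. In form: [{"delta_pos": [tx, ty, tz], "dr": [rx, ry, rz]}, ...]. A call has 1 to 10 rows; each row shifts and turns the commanded pose from where the row before left it; what a row does not reach is not made up. A row lasts 1/10 s, in which the tool goes at most 50 mm and 8.59 degrees, less where a joint would pass 70% of its speed; a pose out of reach is approached as far as the arm can. A call is refused whole if a number of a shift passes 1 or a number of a turn 8.59, either way. A call with a gripper value outside its range is refused whole. OPENING is the closure, from -1 (fully open) to 1 (shut), set as the call begins (- or left out, the last holds). The fingers move at their own pace and stop on an object; FORCE is the grip in N (left out, the last holds). Time passes only in rows, so rows that do not move let the fingers close. It gives the time, the measured TCP pose, the force, the opening and the grip force at its end, in the units of the state.
- get_state(): the state, without advancing time (a new reading comes with each control period).
- grab_frame(name): name is "side" or "top"; returns the picture (480x640x3 uint8, red, green, blue); there is no depth.
- calibration(name): a dict with "fx", "fy", "cx", "cy" (pixels), "extrinsics" (4x4, takes a point from world to camera coordinates). Camera axes: x right, y down, z forward; pixel columns grow to the right and rows downward; lengths in m; the calibration is good to about 2 mm. A picture is of the moment at which its call begins. calibration takes no time and is no camera call.
- job_done(): hands the job in; it is judged then, once.
Trained networks look in the newest picture that a camera, given by its name, has taken for a name from the list of things; names that differ only in an ending like _2 or _b are one class to them, and where a whole thing is asked for, a point or a joint stands for the part that bears it (a point fixed in the world has none). Each returns a list of dicts, best first, with "conf" (0 to 1); they miss things now and then, are a little off and sometimes report something else, mostly with a low value. They report only what shows in the picture. A call takes as long as a camera call. They do not tell look-alikes from the thing itself.
- find_in(camera, query): "location" ([column, row] in pixels, amid what is visible of it).
- mark_of(camera, query): "location" ([column, row] in pixels: a listed point, or the origin of a listed thing).
The state is a dict: "t": time; "q": joint angles; "qd": joint speeds; "joint_efforts": joint torques, N m; "eef_pos": TCP position; "ee_rot": TCP orientation; "force": force on the tool from outside, world axes, zero at the start; "moment": the same for the moment, N m; "width": finger opening in m; "gripper_force": force on a finger pad.
Only numpy, scipy, OpenCV 4.12 (cv2) and the standard library are available. Lean on these libraries where they do the work, as an engineer would, in place of code of your own. Each camera call takes 0.05 s, during which the arm holds its last target. There are 200 camera calls.

### The job

Put the three steel forming blocks, the ones with a hollow, grooves or a hole worked into the top, back into the wooden tray: each upright and fully down in the recess of its own shape (square, oblong, round), set down and not dropped. Leave the three plain flat-topped blocks standing where they are.

Things in the scene. Friction and masses are not known exactly. Their poses are not given: they have to be found in the camera images.
- square_forming_block: Loose bright-steel block, 42 x 42 mm, 36 mm tall, about 0.4 kg, with one round hollow 30 mm across and 14 mm deep, tarnished darker, in the middle of its top. Origin: centre of the underside; z up; x and y square to its sides.
- oblong_forming_block: Loose bright-steel block, 64 mm long (its x) by 30 mm wide (its y), 36 mm tall, about 0.45 kg, with three grooves 12 mm wide and 11 mm deep running across the top (along y), their floors tarnished darker. Origin: centre of the underside; z up.
- round_forming_block: Loose bright-steel round block, 46 mm diameter, 36 mm tall, about 0.3 kg, with a hole 26 mm across right through along its axis. Origin: centre of the underside; z up.
- square_flat_block: Look-alike that stays: loose steel block 42 x 42 mm, 36 mm tall, with a plain flat top. Origin: centre of the underside; z up.
- oblong_flat_block: Look-alike that stays: loose steel block 64 mm (its x) by 30 mm (its y), 36 mm tall, with a plain flat top. Origin: centre of the underside; z up.
- round_flat_block: Look-alike that stays: loose solid steel puck, 46 mm diameter, 36 mm tall, with a plain flat top. Origin: centre of the underside; z up.
- tray: Dark wooden tray fixed to the bench, 104 mm (its x) by 292 mm (its y), rim 16 mm high, holding three pale wooden inserts side by side along its y, 92 mm apart, in any order. Origin: centre of the underside, on the bench; z up.
- square_insert: Pale wooden insert with a square recess, 58 x 58 mm. Fixed in the tray, 92 (its x) by 88 (its y) by 14 mm; axes parallel to the tray's. Origin: centre of its underside, 6 mm above the bench. Recess central, 8 mm deep, black floor: floor 6 mm, rim 14 mm above the origin. A seated block stands 28 mm above the rim: hold it by its upper part so that the fingers clear the rim.
- oblong_insert: Pale wooden insert with an oblong recess, 80 mm along its x by 46 mm along its y. Fixed in the tray, 92 (its x) by 88 (its y) by 14 mm; axes parallel to the tray's. Origin: centre of its underside, 6 mm above the bench. Recess central, 8 mm deep, black floor: floor 6 mm, rim 14 mm above the origin. A seated block stands 28 mm above the rim: hold it by its upper part so that the fingers clear the rim.
- round_insert: Pale wooden insert with a round recess, 62 mm diameter. Fixed in the tray, 92 (its x) by 88 (its y) by 14 mm; axes parallel to the tray's. Origin: centre of its underside, 6 mm above the bench. Recess central, 8 mm deep, black floor: floor 6 mm, rim 14 mm above the origin. A seated block stands 28 mm above the rim: hold it by its upper part so that the fingers clear the rim.
Mind the look-alikes: they are no part of the job. What is shaped like the square_forming_block but blue is not meant. What is shaped like the round_flat_block but green is not meant.

How it is judged:
At the end, for the whole second after the job is handed in: Each forming block stands upright (within about 4.5 degrees) on the floor of the recess of its own shape, within 13 mm of its centre and no more than 2.5 mm above its floor, released and at rest; each flat-topped block is upright and within 15 mm of where it stood at the start (horizontal distance between square_forming_block and square_insert below 0.013 m and z of square_forming_block in the frame of square_insert between 0.003 and 0.0085 m and angle between each of square_forming_block, oblong_forming_block, round_forming_block, square_flat_block, oblong_flat_block, round_flat_block's own z axis and vertical below 0.08 rad and linear speed of each of square_forming_block, oblong_forming_block, round_forming_block below 0.02 m/s and angular speed of each of square_forming_block, oblong_forming_block, round_forming_block below 0.2 rad/s and horizontal distance between oblong_forming_block and oblong_insert below 0.013 m and z of oblong_forming_block in the frame of oblong_insert between 0.003 and 0.0085 m and horizontal distance between round_forming_block and round_insert below 0.013 m and z of round_forming_block in the frame of round_insert between 0.003 and 0.0085 m and distance of each of square_flat_block, oblong_flat_block, round_flat_block from where it was at the start of the episode below 0.015 m); the robot touches nothing.
It fails at once if a forming block is dropped into its recess instead of being set down ((horizontal distance between square_forming_block and square_insert below 0.03 m and z of square_forming_block in the frame of square_insert below 0.025 m and linear speed of square_forming_block above 0.7 m/s) or (horizontal distance between oblong_forming_block and oblong_insert below 0.03 m and z of oblong_forming_block in the frame of oblong_insert below 0.025 m and linear speed of oblong_forming_block above 0.7 m/s) or (horizontal distance between round_forming_block and round_insert below 0.03 m and z of round_forming_block in the frame of round_insert below 0.025 m and linear speed of round_forming_block above 0.7 m/s)).
It fails at once if a flat-topped block is moved more than 15 mm (distance of any of square_flat_block, oblong_flat_block, round_flat_block from where it was at the start of the episode above 0.015 m).
It also fails if it takes over 80 s, if anything falls off the work surface, if the arm or the gripper's body presses on something with over 40 N, if the wrist force passes 120 N, or if a joint passes its speed limit or range.

## Working session

There is one attempt and no reset: what is moved stays moved. The work goes in short steps, Python scripts to look and compute and a shell command to move; the robot and the scene stay as the last step left them, time stands still between calls to the robot, and variables do not carry over. Pictures are saved under pics/ and viewed, at most 14 in all, crops included, and the job is handed in when it is done.

```bash
mkdir -p pics; python3 - <<'E'
from station import *
import cv2,numpy as np
np.set_printoptions(precision=4,suppress=True)
s=get_state();print({k:np.round(v,3) for k,v in s.items()})
print(tip_reach if not callable(tip_reach) else tip_reach())
for n in("top","side"):
    f=grab_frame(n);cv2.imwrite(f"pics/{n}0.png",f[:,:,::-1]);c=calibration(n);print(n,c)
for q in "square_forming_block oblong_forming_block round_forming_block square_flat_block oblong_flat_block round_flat_block tray square_insert oblong_insert round_insert".split():
    print(q,[(np.round(d["location"],1).tolist(),round(d["conf"],2)) for d in mark_of("top",q)])
E
```

```text
{'t': np.float64(0.0), 'q': array([-0.835,  0.359,  0.011, -0.   , -1.224, -0.288]), 'qd': array([-0.001,  0.001,  0.002,  0.   ,  0.001, -0.   ]), 'joint_efforts': array([ -0.001, -58.272,  29.304,   6.997,   0.007,  -0.   ]), 'eef_pos': array([ 0.292, -0.608,  0.245]), 'ee_rot': array([ 3.14 , -0.   , -2.694]), 'force': array([ 0.464,  0.55 , -0.092]), 'moment': array([0.008, 0.027, 0.017]), 'gripper_force': np.float64(0.0), 'width': np.float64(0.088)}
0.019
top {'fx': 443.87145681327036, 'fy': 443.87145681327036, 'cx': 325.8898658223753, 'cy': 238.12784054153911, 'extrinsics': array([[ 0.019 , -0.9996, -0.0201, -0.0081],
       [-0.9939, -0.0167, -0.1089,  0.5168],
       [ 0.1085,  0.022 , -0.9939,  0.773 ],
       [ 0.    ,  0.    ,  0.    ,  1.    ]])}
side {'fx': 513.0663659889514, 'fy': 513.0663659889514, 'cx': 322.1338856875755, 'cy': 242.95645927682338, 'extrinsics': array([[-0.9394, -0.3426, -0.0145,  0.4844],
       [-0.2053,  0.5957, -0.7765,  0.1395],
       [ 0.2746, -0.7265, -0.6299,  0.9677],
       [ 0.    ,  0.    ,  0.    ,  1.    ]])}
square_forming_block [([528.5, 295.5], 0.85), ([508.3, 242.2], 0.64)]
oblong_forming_block [([297.4, 280.2], 0.96)]
round_forming_block [([208.2, 283.6], 0.83)]
square_flat_block [([156.9, 227.1], 0.68), ([205.6, 285.7], 0.52)]
oblong_flat_block [([445.8, 292.9], 0.63)]
round_flat_block [([331.7, 323.5], 0.89), ([370.9, 285.5], 0.66)]
tray [([206.7, 286.8], 0.63), ([156.6, 229.1], 0.19)]
square_insert [([260.1, 201.6], 0.7)]
oblong_insert [([356.9, 190.2], 0.71)]
round_insert []
```

View pics/top0.png

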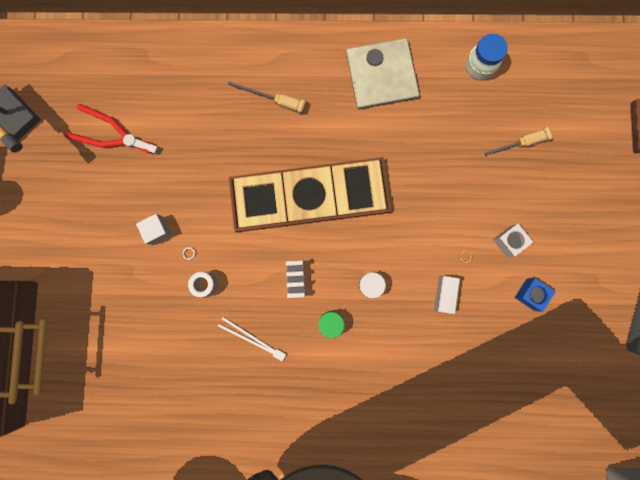

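View pics/side0.png

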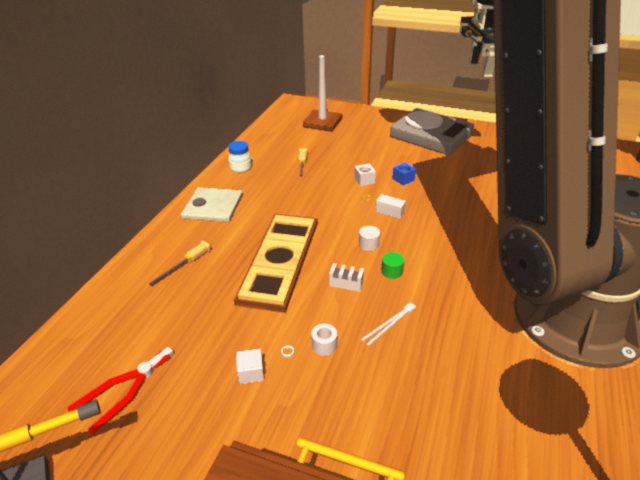

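Candidates in the top view:
- **Square:** steel with hollow at (514,240), which I choose. Not the blue one at (535,294) or the flat one at (153,229).
- **Oblong:** grooved at (296,279), chosen. Flat one at (448,295).
- **Round:** holed at (202,284), chosen. Flat one at (373,285); the green one at (331,325) is not meant.
- **Recesses:** square (260,200), round (309,193), oblong (358,187).

I'll fit the poses by silhouette and make the check crop.

```bash
cat > h.py <<'E'
import cv2,numpy as np
from station import *
from scipy.optimize import minimize
C={n:calibration(n) for n in("top","side")}
def proj(n,P):
    c=C[n];E=np.array(c["extrinsics"]);p=np.atleast_2d(P)@E[:3,:3].T+E[:3,3]
    return np.c_[c["fx"]*p[:,0]/p[:,2]+c["cx"],c["fy"]*p[:,1]/p[:,2]+c["cy"]]
def back(n,uv,z):
    c=C[n];E=np.array(c["extrinsics"]);R=E[:3,:3]
    d=R.T@np.array([(uv[0]-c["cx"])/c["fx"],(uv[1]-c["cy"])/c["fy"],1]);o=-R.T@E[:3,3]
    return o+d*(z-o[2])/d[2]
def shape(kind):
    if kind=="round":
        a=np.linspace(0,2*np.pi,40);b=.023*np.c_[np.cos(a),np.sin(a)]
    else:
        l,w={"square":(.042,.042),"oblong":(.064,.030),"pale":(.092,.272)}[kind]
        b=np.array([[l,w],[-l,w],[-l,-w],[l,-w]])/2
    return b
def hull(n,kind,x,z):
    b=shape(kind);c,s=np.cos(x[2]),np.sin(x[2]);b=b@np.array([[c,s],[-s,c]])+x[:2]
    P=np.vstack([np.c_[b,np.full(len(b),h)] for h in z]);return cv2.convexHull(proj(n,P).astype(np.float32))
def mask(n,f,uv,pale=False,r=35):
    hsv=cv2.cvtColor(f,cv2.COLOR_RGB2HSV)
    m=((hsv[...,1]<(140 if pale else 70))&(hsv[...,2]>(140 if pale else 110))).astype(np.uint8)
    if pale: r=105
    w=np.zeros_like(m);u,v=int(uv[0]),int(uv[1]);w[max(0,v-r):v+r,max(0,u-r):u+r]=1
    m=cv2.morphologyEx(m*w,cv2.MORPH_OPEN,np.ones((2,2)))
    k,l,st,_=cv2.connectedComponentsWithStats(cv2.dilate(m,np.ones((5,5))) if not pale else cv2.morphologyEx(m,cv2.MORPH_CLOSE,np.ones((7,7))))
    i=1+np.argmax(st[1:,4]);return cv2.convexHull(cv2.findNonZero(((l==i)&(m>0)).astype(np.uint8))).astype(np.float32)
def fit(kind,F,x0,z=(0,.036),cams=("top","side")):
    H={n:mask(n,F[n],proj(n,[[x0[0],x0[1],z[1]/2]])[0],kind=="pale") for n in cams}
    def cost(x):
        t=0
        for n in cams:
            h=hull(n,kind,x,z);i=cv2.intersectConvexConvex(h,H[n])[0]
            t+=1-i/(cv2.contourArea(h)+cv2.contourArea(H[n])-i)
        return t
    best=min((minimize(cost,[x0[0],x0[1],a],method="Nelder-Mead",options=dict(initial_simplex=np.array([[0,0,0],[.01,0,0],[0,.01,0],[0,0,.3]])+[x0[0],x0[1],a],xatol=1e-5,fatol=1e-5)) for a in x0[2]),key=lambda r:r.fun)
    return best.x,best.fun
E
cat > m.py <<'E'
from h import *
F={n:grab_frame(n) for n in C}
for nm,kind,uv,z in [("sqF","square",(514,240),(0,.036)),("obF","oblong",(296,279),(0,.036)),("rdF","round",(202,284),(0,.036)),("sq0","square",(153,229),(0,.036)),("ob0","oblong",(448,295),(0,.036)),("rd0","round",(373,285),(0,.036)),("tray","pale",(310,193),(.02,.0201))]:
    p=back("top",uv,z[1])
    for cams in (("top",),("side",),("top","side")):
        a=[.1] if kind=="round" else ([0.1] if kind=="pale" else [0,.5,1,1.5,2,2.5])
        x,c=fit(kind,F,[p[0],p[1],a],z,cams);print(nm,cams,np.round(x[:2],4),round(np.degrees(x[2]),1),round(c,3))
f=F["top"][:,:,::-1]
cr=[cv2.resize(f[v-30:v+30,u-30:u+30],(260,260),interpolation=2) for u,v in [(514,240),(296,279),(202,284),(153,229),(448,295),(373,285)]]
cv2.imwrite("pics/crop.png",np.vstack([np.hstack(cr[:3]),np.hstack(cr[3:])]))
E
python3 m.py
```

```text
sqF ('top',) [ 0.5177 -0.3384] 34.2 0.076
sqF ('side',) [ 0.5151 -0.3321] 111.3 0.15
sqF ('top', 'side') [ 0.5174 -0.3383] 122.8 0.339
obF ('top',) [0.4411 0.0532] 4.4 0.083
obF ('side',) [0.44   0.0581] 13.0 0.109
obF ('top', 'side') [0.4411 0.0547] 6.4 0.238
rdF ('top',) [0.4285 0.2202] 24.4 0.247
rdF ('side',) [0.429  0.2223] 9.1 0.183
rdF ('top', 'side') [0.429  0.2222] -0.4 0.431
sq0 ('top',) [0.5293 0.3207] 10.8 0.34
sq0 ('side',) [0.5277 0.3197] 31.5 0.118
sq0 ('top', 'side') [0.5277 0.3197] 121.5 0.467
ob0 ('top',) [ 0.4187 -0.2183] -9.8 0.08
ob0 ('side',) [ 0.4176 -0.2126] 189.5 0.167
ob0 ('top', 'side') [ 0.4189 -0.218 ] 171.5 0.301
rd0 ('top',) [ 0.4335 -0.0842] 8.9 0.086
rd0 ('side',) [ 0.4334 -0.0823] 1.6 0.206
rd0 ('top', 'side') [ 0.4327 -0.0836] 20.0 0.301
tray ('top',) [0.5983 0.0322] 8.0 0.025
tray ('side',) [0.601  0.0322] 5.7 1.0
tray ('top', 'side') [0.5983 0.0322] 8.0 1.025
```

View pics/crop.png

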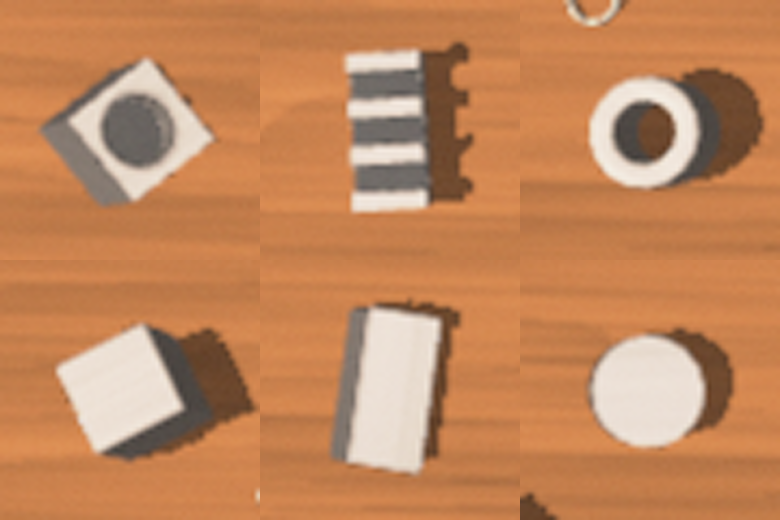

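The crop confirms the choice: hollow, grooves and hole in the top row, plain tops below. I'll refine with the bright top faces only.

```bash
sed -i 's/else 110))/else VT))/; s/^C=/VT=185\nC=/' h.py; cat > m.py <<'E'
from h import *
F={"top":grab_frame("top")}
for nm,kind,uv in [("sqF","square",(514,240)),("obF","oblong",(296,279)),("rdF","round",(202,284)),("sq0","square",(153,229)),("ob0","oblong",(448,295)),("rd0","round",(373,285))]:
    p=back("top",uv,.036)
    x,c=fit(kind,F,[p[0],p[1],[.1] if kind=="round" else [0,.5,1,1.5,2,2.5]],(.036,.0361),("top",));print(nm,np.round(x[:2],4),round(np.degrees(x[2]),1),round(c,3))
x=np.array([.5983,.0322]);a=np.radians(8.0)
g=cv2.cvtColor(F["top"],cv2.COLOR_RGB2GRAY)
for uv in [(260,200),(309,193),(358,187)]:
    u,v=uv;m=np.zeros_like(g);m[v-30:v+30,u-30:u+30]=(g[v-30:v+30,u-30:u+30]<55);k,l,st,ce=cv2.connectedComponentsWithStats(m)
    i=l[v,u];print(uv,ce[i],st[i],back("top",ce[i],.013)[:2])
for k in(1,0,-1): print("ins",x+np.array([-np.sin(a),np.cos(a)])*k*.092)
s=get_state();print(s["t"])
E
python3 m.py
```

```text
sqF [ 0.5178 -0.3372] 38.2 0.022
obF [0.441  0.0556] 186.8 0.906
rdF [0.4292 0.2209] 33.9 0.113
sq0 [0.528  0.3171] 119.4 0.108
ob0 [ 0.4191 -0.2169] 171.1 0.072
rd0 [ 0.4334 -0.0834] 27.8 0.093
(260, 200) [259.03120357 200.03566122] [244 185  32  31 673] [0.58775095 0.12736973]
(309, 193) [308.58415842 193.49339934] [294 179  31  30 606] [0.60150507 0.03529096]
(358, 187) [357.72268908 186.46638655] [345 167  27  42 714] [ 0.61614893 -0.05588863]
ins [0.58549607 0.12330466]
ins [0.5983 0.0322]
ins [ 0.61110393 -0.05890466]
0.75
```

```bash
python3 -m handwheel '[{"delta_pos":[0.75,0.9,-0.3],"dr":[0,0,1.26]},{"delta_pos":[0.75,0.9,-0.3],"dr":[0,0,1.26]},{"delta_pos":[0.75,0.9,-0.3],"dr":[0,0,1.26]},{"delta_pos":[0.75,0.9,-0.3],"dr":[0,0,1.26]},{"delta_pos":[0.75,0.9,-0.3],"dr":[0,0,1.26]},{"delta_pos":[0.75,0.9,-0.3],"dr":[0,0,1.26]},{"delta_pos":[0.75,0.9,-0.3],"dr":[0,0,1.26]},{"delta_pos":[0.75,0.9,-0.3],"dr":[0,0,1.26]},{"delta_pos":[0.75,0.9,-0.3],"dr":[0,0,1.26]},{"delta_pos":[0.75,0.9,-0.3],"dr":[0,0,1.26]}]' -1 40; python3 -m handwheel '[{"delta_pos":[0,0,0],"dr":[0,0,0]},{"delta_pos":[0,0,0],"dr":[0,0,0]},{"delta_pos":[0,0,0],"dr":[0,0,0]}]'
```

```text
t: 1.75
eef_pos: [0.5181, -0.3372, 0.1555]
ee_rot: [-3.141, 0.0, -2.473]
force: [0.9, 0.1, 0.3]
width: 0.0874
gripper_force: 0.0
t: 2.05
eef_pos: [0.517, -0.3389, 0.1558]
ee_rot: [-3.141, 0.0, -2.474]
force: [-0.1, 0.2, -0.5]
width: 0.0877
gripper_force: 0.0
```

```bash
python3 -m handwheel '[{"delta_pos":[0.03,0.05,-0.7],"dr":[0,0,0]},{"delta_pos":[0,0,-0.7],"dr":[0,0,0]},{"delta_pos":[0,0,-0.7],"dr":[0,0,0]},{"delta_pos":[0,0,-0.6],"dr":[0,0,0]},{"delta_pos":[0,0,-0.6],"dr":[0,0,0]},{"delta_pos":[0,0,-0.4],"dr":[0,0,0]},{"delta_pos":[0,0,-0.3],"dr":[0,0,0]},{"delta_pos":[0,0,0],"dr":[0,0,0]},{"delta_pos":[0,0,0],"dr":[0,0,0]}]'
python3 - <<'E'
from station import *;import cv2,numpy as np
a=grab_frame("top")[180:330,420:620];b=grab_frame("side")[100:250,280:480]
cv2.imwrite("pics/p1.png",cv2.resize(np.hstack([a,b])[:,:,::-1],(800,300)))
E
```

```text
t: 2.95
eef_pos: [0.5184, -0.3373, 0.0361]
ee_rot: [-3.141, 0.0, -2.474]
force: [-0.3, -0.6, 0.6]
width: 0.0878
gripper_force: 0.0
```

View pics/p1.png

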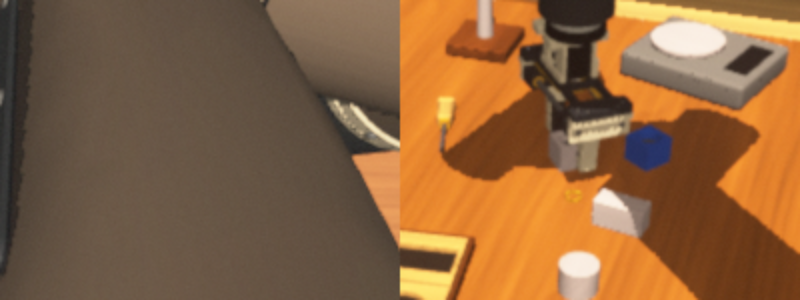

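The top view is hidden by the arm. The side view shows the gripper straddling the steel hollow block at about (567,150), clear of the blue one. I'll close and lift.

```bash
python3 -m handwheel '[{"delta_pos":[0,0,0],"dr":[0,0,0]},{"delta_pos":[0,0,0],"dr":[0,0,0]},{"delta_pos":[0,0,0],"dr":[0,0,0]},{"delta_pos":[0,0,0],"dr":[0,0,0]},{"delta_pos":[0,0,0],"dr":[0,0,0]},{"delta_pos":[0,0,0],"dr":[0,0,0]},{"delta_pos":[0,0,0],"dr":[0,0,0]},{"delta_pos":[0,0,0],"dr":[0,0,0]}]' 1 40; python3 -m handwheel '[{"delta_pos":[0,0,0.2],"dr":[0,0,0]},{"delta_pos":[0,0,0.4],"dr":[0,0,0]},{"delta_pos":[0,0,0.7],"dr":[0,0,0]},{"delta_pos":[0,0,0.7],"dr":[0,0,0]},{"delta_pos":[0,0,0.7],"dr":[0,0,0]},{"delta_pos":[0,0,0.3],"dr":[0,0,0]},{"delta_pos":[0,0,0],"dr":[0,0,0]}]'
```

```text
t: 3.85
eef_pos: [0.5181, -0.3369, 0.0355]
ee_rot: [3.142, -0.0, -2.474]
force: [-0.1, 0.1, 0.9]
width: 0.0423
gripper_force: 40.0
t: 4.55
eef_pos: [0.5189, -0.3372, 0.1274]
ee_rot: [-3.139, 0.002, -2.474]
force: [0.3, -0.4, -3.9]
width: 0.0414
gripper_force: 40.0
```

```bash
python3 -m handwheel '[{"delta_pos":[0.1,0.4,0],"dr":[0,0,-1.5]},{"delta_pos":[0.1,0.8,0],"dr":[0,0,-1.5]},{"delta_pos":[0.1,0.8,0],"dr":[0,0,-1.5]},{"delta_pos":[0.1,0.8,0],"dr":[0,0,-1.5]},{"delta_pos":[0.1,0.8,0],"dr":[0,0,-1.5]},{"delta_pos":[0.1,0.8,0],"dr":[0,0,-1.5]},{"delta_pos":[0.1,0.8,0],"dr":[0,0,-1.5]},{"delta_pos":[0.1,0.8,0],"dr":[0,0,-1.5]},{"delta_pos":[0.1,0.8,0],"dr":[0,0,-1.5]},{"delta_pos":[0.1,0.8,0],"dr":[0,0,-1.5]}]'; python3 -m handwheel '[{"delta_pos":[0.13,0.8,0],"dr":[0,0,-1.5]},{"delta_pos":[0.13,0.8,0],"dr":[0,0,-1.5]},{"delta_pos":[0.13,0.8,0],"dr":[0,0,-1.5]},{"delta_pos":[0.13,0.8,0],"dr":[0,0,-1.5]},{"delta_pos":[0.13,0.8,0],"dr":[0,0,-1.5]},{"delta_pos":[0.13,0.8,0],"dr":[0,0,-1.5]},{"delta_pos":[0.13,0.8,0],"dr":[0,0,-1.5]},{"delta_pos":[0.13,0.8,0],"dr":[0,0,-1.5]},{"delta_pos":[0.13,0.8,0],"dr":[0,0,-1.5]},{"delta_pos":[0.1,0.6,0],"dr":[0,0,-1.5]}]';  python3 -m handwheel '[{"delta_pos":[0,0,0],"dr":[0,0,0]},{"delta_pos":[0,0,0],"dr":[0,0,0]},{"delta_pos":[0,0,0],"dr":[0,0,0]}]'
```

```text
t: 5.55
eef_pos: [0.5474, -0.1079, 0.1244]
ee_rot: [3.141, -0.002, -2.737]
force: [0.4, 0.3, -3.9]
width: 0.0414
gripper_force: 40.0
t: 6.55
eef_pos: [0.5857, 0.1262, 0.1242]
ee_rot: [-3.141, -0.002, -2.998]
force: [-0.3, -0.1, -4.6]
width: 0.0419
gripper_force: 40.0
t: 6.85
eef_pos: [0.5856, 0.1243, 0.1248]
ee_rot: [-3.141, -0.002, -2.998]
force: [-0.3, 0.4, -3.5]
width: 0.0419
gripper_force: 40.0
```

```bash
python3 -m handwheel '[{"delta_pos":[0.04,0.03,-0.5],"dr":[0,0,0]},{"delta_pos":[0,0,-0.6],"dr":[0,0,0]},{"delta_pos":[0,0,-0.5],"dr":[0,0,0]},{"delta_pos":[0,0,-0.4],"dr":[0,0,0]},{"delta_pos":[0,0,-0.2],"dr":[0,0,0]},{"delta_pos":[0,0,-0.1],"dr":[0,0,0]},{"delta_pos":[0,0,0],"dr":[0,0,0]}]'; 
python3 - <<'E'
from station import *;import cv2,numpy as np
b=grab_frame("side")[180:330,200:400]
cv2.imwrite("pics/p2.png",cv2.resize(b[:,:,::-1],(600,450)))
E
```

```text
t: 7.55
eef_pos: [0.5875, 0.1258, 0.0566]
ee_rot: [-3.141, -0.0, -2.998]
force: [-0.5, 0.8, -3.5]
width: 0.0416
gripper_force: 40.0
```

View pics/p2.png

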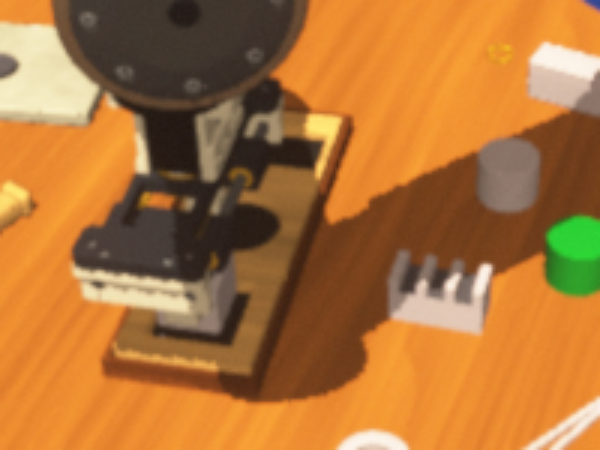

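The block sits at the recess mouth, with black floor showing in front at about (240,310). I'll lower it slowly.

```bash
python3 -m handwheel '[{"delta_pos":[0,0,-0.1],"dr":[0,0,0]},{"delta_pos":[0,0,-0.1],"dr":[0,0,0]},{"delta_pos":[0,0,-0.05],"dr":[0,0,0]},{"delta_pos":[0,0,0],"dr":[0,0,0]},{"delta_pos":[0,0,0],"dr":[0,0,0]}]';python3 -m handwheel '[{"delta_pos":[0,0,-0.03],"dr":[0,0,0]},{"delta_pos":[0,0,0],"dr":[0,0,0]}]'
```

```text
t: 8.1
eef_pos: [0.5875, 0.126, 0.0491]
ee_rot: [-3.142, 0.0, -2.997]
force: [-0.5, -0.2, -3.8]
width: 0.0417
gripper_force: 40.0
t: 8.3
eef_pos: [0.5874, 0.126, 0.0481]
ee_rot: [3.142, 0.0, -2.997]
force: [-1.5, -1.1, -3.9]
width: 0.041
gripper_force: 40.0
```

```bash
python3 -m handwheel '[{"delta_pos":[0,0,-0.03],"dr":[0,0,0]},{"delta_pos":[0,0,0],"dr":[0,0,0]}]';python3 -m handwheel '[{"delta_pos":[0,0,-0.03],"dr":[0,0,0]},{"delta_pos":[0,0,0],"dr":[0,0,0]}]'
```

```text
t: 8.5
eef_pos: [0.5875, 0.126, 0.0475]
ee_rot: [3.142, 0.0, -2.997]
force: [-0.8, -0.6, -0.5]
width: 0.0418
gripper_force: 40.0
t: 8.7
eef_pos: [0.5876, 0.126, 0.0475]
ee_rot: [-3.142, 0.001, -2.997]
force: [-4.7, -0.7, 8.3]
width: 0.0417
gripper_force: 40.0
```

```bash
python3 -m handwheel '[{"delta_pos":[0,0,0.03],"dr":[0,0,0]},{"delta_pos":[0,0,0],"dr":[0,0,0]},{"delta_pos":[0,0,0],"dr":[0,0,0]},{"delta_pos":[0,0,0],"dr":[0,0,0]},{"delta_pos":[0,0,0.4],"dr":[0,0,0]},{"delta_pos":[0,0,0.8],"dr":[0,0,0]},{"delta_pos":[0,0,0.8],"dr":[0,0,0]},{"delta_pos":[0,0,0.6],"dr":[0,0,0]}]' -0.36; python3 -m handwheel '[{"delta_pos":[-0.5,0.3,0],"dr":[0,0,0]},{"delta_pos":[-0.6,0.35,0],"dr":[0,0,0]},{"delta_pos":[-0.6,0.35,0],"dr":[0,0,0]},{"delta_pos":[-0.6,0.35,0],"dr":[0,0,0]},{"delta_pos":[-0.6,0.35,0],"dr":[0,0,0]},{"delta_pos":[-0.6,0.35,0],"dr":[0,0,0]},{"delta_pos":[-0.6,0.35,0],"dr":[0,0,0]},{"delta_pos":[-0.6,0.35,0],"dr":[0,0,0]},{"delta_pos":[-0.58,0.42,0],"dr":[0,0,0]},{"delta_pos":[0,0,0],"dr":[0,0,0]}]' -1
python3 - <<'E'
from station import *;import cv2,numpy as np
b=grab_frame("side")[180:400,200:400];cv2.imwrite("pics/p3.png",cv2.resize(b[:,:,::-1],(545,600)))
print(get_state()["eef_pos"])
E
```

```text
t: 9.5
eef_pos: [0.588, 0.1261, 0.1277]
ee_rot: [3.141, 0.002, -2.997]
force: [0.4, 0.1, 0.2]
width: 0.0595
gripper_force: 0.0
t: 10.5
eef_pos: [0.427, 0.2218, 0.1255]
ee_rot: [3.141, -0.0, -2.996]
force: [-0.1, -0.4, 0.6]
width: 0.0876
gripper_force: 0.0
[0.42786606 0.22156402 0.1255439 ]
```

View pics/p3.png

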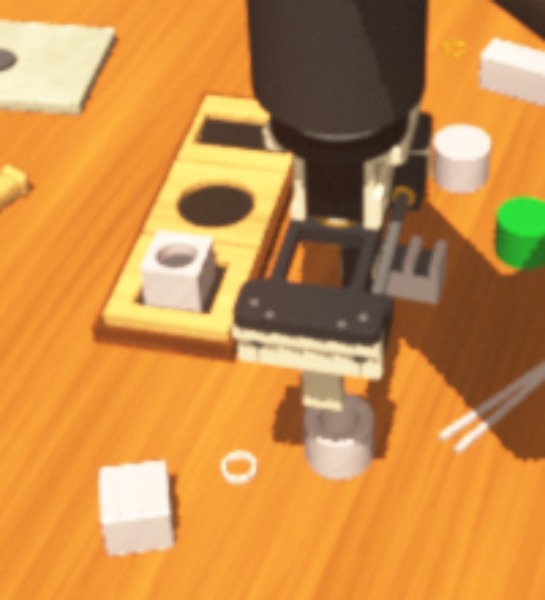

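The square block is standing in its recess at (178,270), and the gripper is above the round ring block at (338,435). I'll descend and grip.

```bash
python3 -m handwheel '[{"delta_pos":[0.05,-0.02,-0.5],"dr":[0,0,0]},{"delta_pos":[0,0,-0.7],"dr":[0,0,0]},{"delta_pos":[0,0,-0.7],"dr":[0,0,0]},{"delta_pos":[0,0,-0.6],"dr":[0,0,0]},{"delta_pos":[0,0,-0.3],"dr":[0,0,0]},{"delta_pos":[0,0,-0.18],"dr":[0,0,0]},{"delta_pos":[0,0,0],"dr":[0,0,0]}]' -1; python3 -m handwheel '[{"delta_pos":[0,0,0],"dr":[0,0,0]},{"delta_pos":[0,0,0],"dr":[0,0,0]},{"delta_pos":[0,0,0],"dr":[0,0,0]},{"delta_pos":[0,0,0],"dr":[0,0,0]},{"delta_pos":[0,0,0],"dr":[0,0,0]},{"delta_pos":[0,0,0],"dr":[0,0,0]},{"delta_pos":[0,0,0],"dr":[0,0,0]},{"delta_pos":[0,0,0],"dr":[0,0,0]}]' 1 40; python3 -m handwheel '[{"delta_pos":[0,0,0.2],"dr":[0,0,0]},{"delta_pos":[0,0,0.4],"dr":[0,0,0]},{"delta_pos":[0,0,0.7],"dr":[0,0,0]},{"delta_pos":[0,0,0.7],"dr":[0,0,0]},{"delta_pos":[0,0,0.7],"dr":[0,0,0]},{"delta_pos":[0,0,0.3],"dr":[0,0,0]},{"delta_pos":[0,0,0],"dr":[0,0,0]}]'
```

```text
t: 11.25
eef_pos: [0.4305, 0.2202, 0.0356]
ee_rot: [-3.141, -0.001, -2.998]
force: [-0.5, 0.9, 0.4]
width: 0.0877
gripper_force: 0.0
t: 12.05
eef_pos: [0.4307, 0.2208, 0.0361]
ee_rot: [3.141, 0.001, -2.997]
force: [-0.2, 0.5, 3.0]
width: 0.0453
gripper_force: 40.0
t: 12.75
eef_pos: [0.4308, 0.2207, 0.1268]
ee_rot: [3.14, 0.001, -2.998]
force: [0.2, -0.6, -2.8]
width: 0.0455
gripper_force: 40.0
```

```bash
python3 -m handwheel '[{"delta_pos":[0.48,-0.52,0],"dr":[0,0,0]},{"delta_pos":[0.6,-0.65,0],"dr":[0,0,0]},{"delta_pos":[0.6,-0.65,0],"dr":[0,0,0]},{"delta_pos":[0.6,-0.65,0],"dr":[0,0,0]},{"delta_pos":[0.6,-0.65,0],"dr":[0,0,0]},{"delta_pos":[0.6,-0.65,0],"dr":[0,0,0]},{"delta_pos":[0.6,-0.65,0],"dr":[0,0,0]},{"delta_pos":[0.6,-0.65,0],"dr":[0,0,0]},{"delta_pos":[0.6,-0.65,0],"dr":[0,0,0]},{"delta_pos":[0.4,-0.5,0],"dr":[0,0,0]}]'; python3 -m handwheel '[{"delta_pos":[0,0,0],"dr":[0,0,0]},{"delta_pos":[0,0,0],"dr":[0,0,0]},{"delta_pos":[0,0,-0.6],"dr":[0,0,0]},{"delta_pos":[0,0,-0.7],"dr":[0,0,0]},{"delta_pos":[0,0,-0.5],"dr":[0,0,0]},{"delta_pos":[0,0,-0.3],"dr":[0,0,0]},{"delta_pos":[0,0,-0.15],"dr":[0,0,0]},{"delta_pos":[0,0,0],"dr":[0,0,0]},{"delta_pos":[0,0,0],"dr":[0,0,0]}]'
python3 - <<'E'
from station import *;import cv2,numpy as np
b=grab_frame("side")[180:330,200:400];cv2.imwrite("pics/p4.png",cv2.resize(b[:,:,::-1],(600,450)))
E
```

```text
t: 13.75
eef_pos: [0.601, 0.0324, 0.1238]
ee_rot: [-3.141, -0.003, -2.998]
force: [0.5, 0.2, -2.1]
width: 0.045
gripper_force: 40.0
t: 14.65
eef_pos: [0.6013, 0.0342, 0.0589]
ee_rot: [3.142, 0.001, -2.997]
force: [-0.9, -0.1, -2.9]
width: 0.0452
gripper_force: 40.0
```

View pics/p4.png

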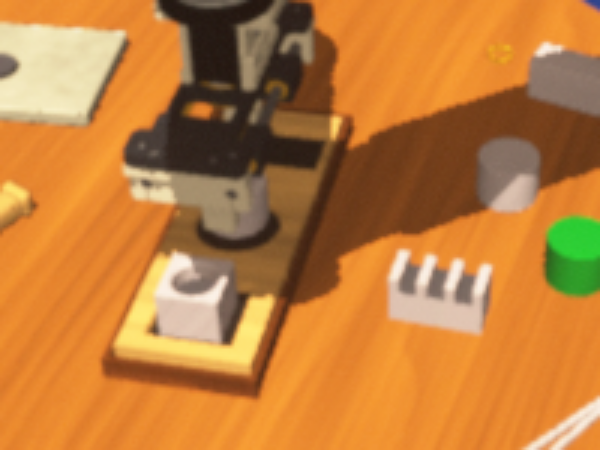

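The round block hovers centred over the round recess at (235,225). Contact is expected at a TCP z of about 0.048.

```bash
python3 -m handwheel '[{"delta_pos":[0,0,-0.15],"dr":[0,0,0]},{"delta_pos":[0,0,-0.12],"dr":[0,0,0]},{"delta_pos":[0,0,-0.06],"dr":[0,0,0]},{"delta_pos":[0,0,0],"dr":[0,0,0]}]';python3 -m handwheel '[{"delta_pos":[0,0,-0.03],"dr":[0,0,0]},{"delta_pos":[0,0,0],"dr":[0,0,0]}]';python3 -m handwheel '[{"delta_pos":[0,0,-0.02],"dr":[0,0,0]},{"delta_pos":[0,0,0],"dr":[0,0,0]}]'
```

```text
t: 15.1
eef_pos: [0.6009, 0.0338, 0.0483]
ee_rot: [-3.141, -0.0, -2.998]
force: [0.7, 0.3, -1.9]
width: 0.0449
gripper_force: 40.0
t: 15.3
eef_pos: [0.601, 0.0338, 0.0481]
ee_rot: [-3.141, 0.0, -2.997]
force: [-2.4, -0.6, 3.8]
width: 0.0456
gripper_force: 40.0
t: 15.5
eef_pos: [0.601, 0.0338, 0.0481]
ee_rot: [-3.141, 0.001, -2.997]
force: [-4.7, -0.8, 9.3]
width: 0.0456
gripper_force: 40.0
```

```bash
python3 -m handwheel '[{"delta_pos":[0,0,0.03],"dr":[0,0,0]},{"delta_pos":[0,0,0],"dr":[0,0,0]},{"delta_pos":[0,0,0],"dr":[0,0,0]},{"delta_pos":[0,0,0],"dr":[0,0,0]},{"delta_pos":[0,0,0.4],"dr":[0,0,0]},{"delta_pos":[0,0,0.8],"dr":[0,0,0]},{"delta_pos":[0,0,0.8],"dr":[0,0,0]},{"delta_pos":[0,0,0.6],"dr":[0,0,0]}]' -0.45; python3 -m handwheel '[{"delta_pos":[-0.5,0.07,0],"dr":[0,0,-0.4]},{"delta_pos":[-0.6,0.07,0],"dr":[0,0,-0.4]},{"delta_pos":[-0.6,0.07,0],"dr":[0,0,-0.4]},{"delta_pos":[-0.6,0.07,0],"dr":[0,0,-0.4]},{"delta_pos":[-0.6,0.07,0],"dr":[0,0,-0.4]},{"delta_pos":[-0.6,0.07,0],"dr":[0,0,-0.4]},{"delta_pos":[-0.6,0.07,0],"dr":[0,0,-0.4]},{"delta_pos":[-0.6,0.1,0],"dr":[0,0,-0.4]},{"delta_pos":[-0.6,0.1,0],"dr":[0,0,-0.4]},{"delta_pos":[0,0,0],"dr":[0,0,0]}]' -1
python3 - <<'E'
from station import *;import cv2,numpy as np
b=grab_frame("side")[180:330,200:400];cv2.imwrite("pics/p5.png",cv2.resize(b[:,:,::-1],(600,450)))
print(get_state()["eef_pos"])
E
```

```text
t: 16.3
eef_pos: [0.6015, 0.034, 0.1283]
ee_rot: [3.142, 0.002, -2.997]
force: [-0.1, -0.8, 0.0]
width: 0.0636
gripper_force: 0.0
t: 17.3
eef_pos: [0.4403, 0.0545, 0.1267]
ee_rot: [3.141, 0.001, -3.06]
force: [-0.2, 0.6, 0.4]
width: 0.088
gripper_force: 0.0
[0.44163076 0.05476351 0.1268908 ]
```

View pics/p5.png

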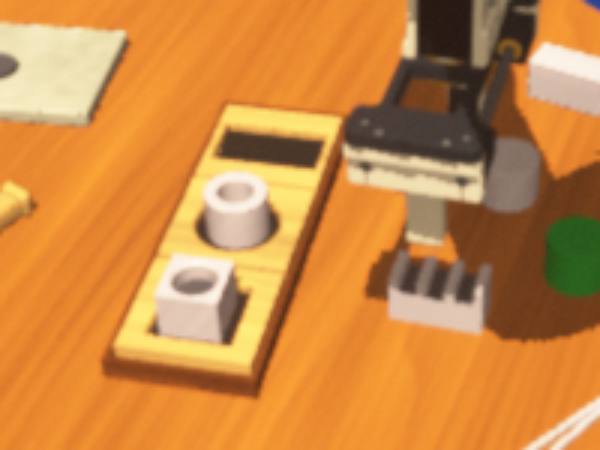

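Both placed blocks stand in their recesses at (197,300) and (236,210). I'll grip the oblong one now.

```bash
python3 -m handwheel '[{"delta_pos":[0,0,-0.5],"dr":[0,0,0]},{"delta_pos":[0,0,-0.7],"dr":[0,0,0]},{"delta_pos":[0,0,-0.7],"dr":[0,0,0]},{"delta_pos":[0,0,-0.6],"dr":[0,0,0]},{"delta_pos":[0,0,-0.35],"dr":[0,0,0]},{"delta_pos":[0,0,-0.2],"dr":[0,0,0]},{"delta_pos":[0,0,0],"dr":[0,0,0]}]' -1; python3 -m handwheel '[{"delta_pos":[0,0,0],"dr":[0,0,0]},{"delta_pos":[0,0,0],"dr":[0,0,0]},{"delta_pos":[0,0,0],"dr":[0,0,0]},{"delta_pos":[0,0,0],"dr":[0,0,0]},{"delta_pos":[0,0,0],"dr":[0,0,0]},{"delta_pos":[0,0,0],"dr":[0,0,0]},{"delta_pos":[0,0,0],"dr":[0,0,0]},{"delta_pos":[0,0,0],"dr":[0,0,0]},{"delta_pos":[0,0,0],"dr":[0,0,0]}]' 1 40; python3 -m handwheel '[{"delta_pos":[0,0,0.2],"dr":[0,0,0]},{"delta_pos":[0,0,0.4],"dr":[0,0,0]},{"delta_pos":[0,0,0.7],"dr":[0,0,0]},{"delta_pos":[0,0,0.7],"dr":[0,0,0]},{"delta_pos":[0,0,0.7],"dr":[0,0,0]},{"delta_pos":[0,0,0.3],"dr":[0,0,0]},{"delta_pos":[0,0,0],"dr":[0,0,0]}]'
```

```text
t: 18.05
eef_pos: [0.4421, 0.0545, 0.034]
ee_rot: [-3.141, -0.001, -3.06]
force: [0.4, -0.2, 0.6]
width: 0.0875
gripper_force: 0.0
t: 18.95
eef_pos: [0.4419, 0.0546, 0.0344]
ee_rot: [3.142, -0.0, -3.06]
force: [-0.4, 0.9, 0.3]
width: 0.0297
gripper_force: 40.0
t: 19.65
eef_pos: [0.4423, 0.0548, 0.1253]
ee_rot: [3.14, 0.002, -3.06]
force: [-0.3, -0.2, -3.5]
width: 0.0296
gripper_force: 40.0
```

```bash
python3 -m handwheel '[{"delta_pos":[0.4,-0.3,0],"dr":[0,0,0.4]},{"delta_pos":[0.6,-0.4,0],"dr":[0,0,0.4]},{"delta_pos":[0.6,-0.4,0],"dr":[0,0,0.4]},{"delta_pos":[0.6,-0.4,0],"dr":[0,0,0.4]},{"delta_pos":[0.6,-0.4,0],"dr":[0,0,0.4]},{"delta_pos":[0.6,-0.4,0],"dr":[0,0,0.4]},{"delta_pos":[0.6,-0.4,0],"dr":[0,0,0.4]},{"delta_pos":[0.6,-0.4,0],"dr":[0,0,0.4]},{"delta_pos":[0.6,-0.4,0],"dr":[0,0,0.4]},{"delta_pos":[0.5,-0.24,0],"dr":[0,0,0]}]'; python3 -m handwheel '[{"delta_pos":[0,0,0],"dr":[0,0,0]},{"delta_pos":[0,0,0],"dr":[0,0,0]},{"delta_pos":[0,0,-0.6],"dr":[0,0,0]},{"delta_pos":[0,0,-0.7],"dr":[0,0,0]},{"delta_pos":[0,0,-0.5],"dr":[0,0,0]},{"delta_pos":[0,0,-0.3],"dr":[0,0,0]},{"delta_pos":[0,0,-0.15],"dr":[0,0,0]},{"delta_pos":[0,0,0],"dr":[0,0,0]},{"delta_pos":[0,0,0],"dr":[0,0,0]}]'
python3 - <<'E'
from station import *;import cv2,numpy as np
b=grab_frame("side")[180:330,200:400];cv2.imwrite("pics/p6.png",cv2.resize(b[:,:,::-1],(600,450)))
E
```

```text
t: 20.65
eef_pos: [0.6128, -0.0586, 0.122]
ee_rot: [3.141, -0.003, -2.998]
force: [0.0, 1.4, -4.6]
width: 0.0296
gripper_force: 40.0
t: 21.55
eef_pos: [0.6133, -0.0575, 0.0575]
ee_rot: [-3.142, 0.001, -2.997]
force: [0.0, -0.4, -4.0]
width: 0.0297
gripper_force: 40.0
```

View pics/p6.png

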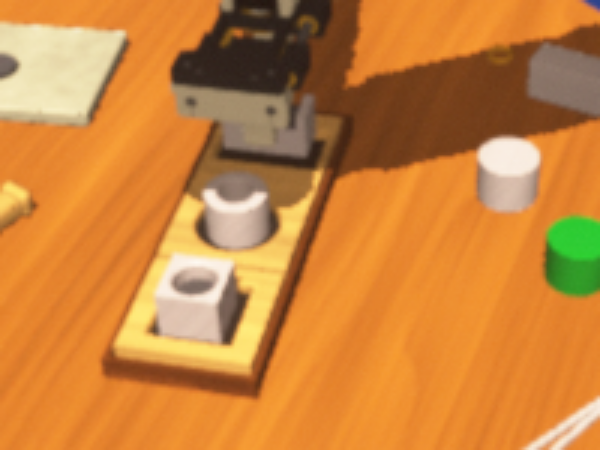

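The oblong block hovers within its recess at (270,145). I'll lower it.

```bash
python3 -m handwheel '[{"delta_pos":[0,0,-0.15],"dr":[0,0,0]},{"delta_pos":[0,0,-0.12],"dr":[0,0,0]},{"delta_pos":[0,0,-0.06],"dr":[0,0,0]},{"delta_pos":[0,0,0],"dr":[0,0,0]}]';python3 -m handwheel '[{"delta_pos":[0,0,-0.03],"dr":[0,0,0]},{"delta_pos":[0,0,0],"dr":[0,0,0]}]';python3 -m handwheel '[{"delta_pos":[0,0,-0.02],"dr":[0,0,0]},{"delta_pos":[0,0,0],"dr":[0,0,0]}]'
```

```text
t: 22.0
eef_pos: [0.6128, -0.0577, 0.0467]
ee_rot: [-3.142, -0.0, -2.998]
force: [-0.5, 0.7, -3.4]
width: 0.0294
gripper_force: 40.0
t: 22.2
eef_pos: [0.613, -0.0577, 0.0464]
ee_rot: [-3.142, 0.0, -2.997]
force: [-1.1, 0.4, 1.3]
width: 0.0297
gripper_force: 40.0
t: 22.4
eef_pos: [0.613, -0.0577, 0.0464]
ee_rot: [-3.141, 0.0, -2.997]
force: [-4.6, 1.3, 6.5]
width: 0.0295
gripper_force: 40.0
```

Contact. I'll release, rise, and retreat clear for a top view.

```bash
python3 -m handwheel '[{"delta_pos":[0,0,0.03],"dr":[0,0,0]},{"delta_pos":[0,0,0],"dr":[0,0,0]},{"delta_pos":[0,0,0],"dr":[0,0,0]},{"delta_pos":[0,0,0],"dr":[0,0,0]},{"delta_pos":[0,0,0.4],"dr":[0,0,0]},{"delta_pos":[0,0,0.8],"dr":[0,0,0]},{"delta_pos":[0,0,0.8],"dr":[0,0,0]},{"delta_pos":[0,0,1],"dr":[0,0,0]},{"delta_pos":[0,0,1],"dr":[0,0,0]},{"delta_pos":[0,0,1],"dr":[0,0,0]}]' -0.36; python3 -m handwheel '[{"delta_pos":[-0.4,-1,0],"dr":[0,0,0]},{"delta_pos":[-0.4,-1,0],"dr":[0,0,0]},{"delta_pos":[-0.4,-1,0],"dr":[0,0,0]},{"delta_pos":[-0.4,-1,0],"dr":[0,0,0]},{"delta_pos":[-0.4,-1,0],"dr":[0,0,0]},{"delta_pos":[-0.4,-1,0],"dr":[0,0,0]},{"delta_pos":[-0.4,-1,0],"dr":[0,0,0]},{"delta_pos":[-0.4,-1,0],"dr":[0,0,0]},{"delta_pos":[-0.4,-1,0],"dr":[0,0,0]},{"delta_pos":[-0.4,-1,0],"dr":[0,0,0]}]'; python3 -m handwheel '[{"delta_pos":[-0.4,-1,0],"dr":[0,0,0]},{"delta_pos":[-0.4,-1,0],"dr":[0,0,0]},{"delta_pos":[-0.4,-1,0],"dr":[0,0,0]},{"delta_pos":[-0.4,-1,0],"dr":[0,0,0]},{"delta_pos":[-0.4,-1,0],"dr":[0,0,0]},{"delta_pos":[0,0,0],"dr":[0,0,0]},{"delta_pos":[0,0,0],"dr":[0,0,0]},{"delta_pos":[0,0,0],"dr":[0,0,0]}]'
python3 - <<'E'
from h import *
t=grab_frame("top");s=grab_frame("side")
F={"top":t}
for nm,kind,uv in [("sq0","square",(153,229)),("ob0","oblong",(448,295)),("rd0","round",(373,285))]:
    p=back("top",uv,.036);x,c=fit(kind,F,[p[0],p[1],[.1] if kind=="round" else [0,.5,1,1.5,2,2.5]],(.036,.0361),("top",));print(nm,np.round(x[:2],4),c)
cv2.imwrite("pics/end.png",np.hstack([cv2.resize(t[150:240,220:400],(440,220)),cv2.resize(s[200:320,220:340],(220,220))])[:,:,::-1])
cv2.imwrite("pics/end2.png",cv2.resize(t[150:350],(800,250))[:,:,::-1])
E
```

```text
t: 23.4
eef_pos: [0.6129, -0.0577, 0.1986]
ee_rot: [-3.141, 0.001, -2.997]
force: [0.0, -0.2, 0.6]
width: 0.0597
gripper_force: 0.0
t: 24.4
eef_pos: [0.4924, -0.3589, 0.1975]
ee_rot: [-3.141, 0.001, -2.997]
force: [0.2, 0.0, 0.1]
width: 0.0598
gripper_force: 0.0
t: 25.2
eef_pos: [0.4331, -0.5072, 0.1968]
ee_rot: [-3.141, 0.0, -2.997]
force: [0.4, 0.5, -0.1]
width: 0.0597
gripper_force: 0.0
sq0 [0.528  0.3171] 0.10794074601077319
ob0 [ 0.4191 -0.2169] 0.07441131890481034
rd0 [ 0.4335 -0.0833] 0.09841085158070317
```

View pics/end.png

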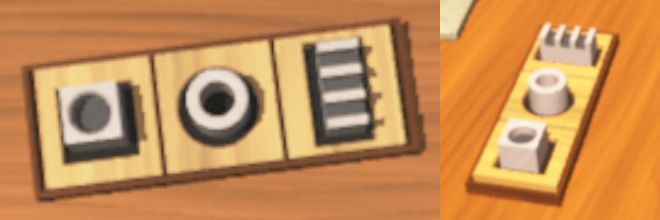

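View pics/end2.png

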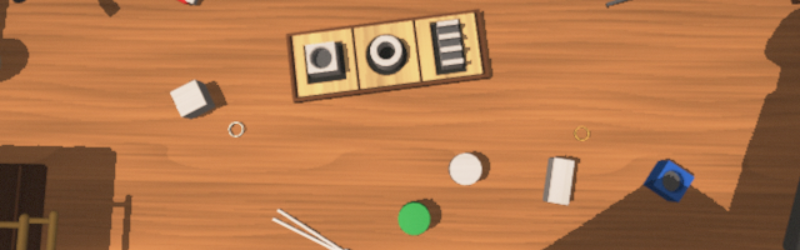

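All three blocks stand inside their own recesses, and the contact heights match the recess floors. The flat blocks have not moved.

```bash
python3 -c "
from station import *
print(job_done())"
```

```text
the job is handed in; nothing more can be done
None
```

The three forming blocks are set down in their own recesses, the flat-topped blocks measured unmoved, and the job was handed in at about 25 s; no verdict came back.

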